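Prop the sprung guard and wind the air trim knob home

TASK

Take the long prop pin out of its wooden holder, swing the sprung guard hood of the air control box right back with it by the bar on the hood's side, and gently stand the pin fully home in the box's socket so that it keeps the hood open by itself. Let go, then turn the trim knob beneath clockwise until it just meets its stop, without straining the stop. Leave the hood propped, the short pin in the holder, and everything else on the bench alone.

Things in the scene. Friction and masses are not known exactly. Their poses are not given: they have to be found in the camera images.
- socket (a point): centre of the mouth of the prop socket, a hole 12 mm wide (1.5 mm chamfer, thin dark ring around) and 36 mm deep in the flat top of the air control box, by its left rear corner. z up, x to the box's rear, y to its left. In this frame the hood's hinge line runs along y at x = -43, z = 0 mm. With the hood swung back 1.57 rad its bar stands 9 mm behind this point and so leans on the pin's rear side.
- hood_bar (a point): a point on the round steel bar, 8 mm thick, that sticks out 55 mm from the hood's left cheek; 28 mm from the cheek, level in y with the socket. Shut, it is 40 mm in front of the hinge line and 52 mm above the box top; pushed rearward by an upright thing in front of it, it swings up over the hinge line and down behind it. Axes turn with the hood.
- hood (a joint): swing of the guard hood, rad: 0 shut, 1.57 swung back a quarter turn (bar then 40 mm above the box top), 1.8 its rear limit. A spring shuts it when let go: 0.15 N m shut to 0.25 N m open, plus its weight of 0.15 kg: 2 to 5 N at the bar.
- prop_grip (a point): centre of the flat-sided steel head of the long prop pin: 20 (x) x 28 (y) x 30 mm (z), best gripped across the 20 mm. Below it a round shank, 10 mm thick and 105 mm long. About 0.11 kg. It starts upright in one hole of the fixed dark wooden holder (80 x 140 x 40 mm), 30 mm deep in it. z up along the pin.
- prop_tip (a point): the foot of the long prop pin, centre of its lower end, tapered to 5.6 mm over the last 4 mm; 120 mm below prop_grip along the pin. Fully home it is 36 mm below the socket's mouth.
- drift_grip (a point): centre of the head of the short pin (head 18 x 18 x 16 mm, shank 10 mm thick and 52 mm long) in the other hole of the holder, 72 mm from the long pin. Not wanted.
- knob_grip (a point): middle of the upright bar grip of the black trim knob, on its axis: bar 44 (its x) x 14 (its y) x 24 mm (z), 43 mm above the box top. The point's x lies along the bar and turns with it.
- knob (a joint): turn of the trim knob, rad, growing clockwise seen from above; takes about 0.06 N m to turn. It starts at 0 to 0.3; at least 0.8 and less than 1.4 rad of turning lie ahead. Where the stop lies must be felt: the torque rises there.
- stop (a joint): strain of the knob's stop, rad: the stop gives springily, 0.5 rad per N m, so this reads about 0.03 during free turning, rises once the knob is on its stop, and springs back when let go. Beyond 0.2 (0.4 N m) the stop is damaged.
- lube: upright spray can, 56 mm wide, 150 mm high, origin under it. Bystander.
- ratchet: wrench lying on the bench. Bystander.
- driver: screwdriver lying on the bench. Bystander.
- bearing: steel bearing ring, 52 mm wide, 15 mm high, lying flat. Bystander.
- socket22: dark steel wrench socket, 30 mm wide, 36 mm high, standing. Bystander.
- panel: the grey air control box, fixed, 190 (x) x 220 (y) x 50 mm (z), its top 50 mm above the bench; origin under its centre, x to its rear (away from the robot at yaw 0). A small gauge lies on its top at the right; the knob's axis is at x = -38, y = 0 mm and the guard hood (100 long, 94 wide, 65 mm high, clear top, aluminium cheeks) covers it.
Not all that is in view belongs to the job. Leave any green look-alike of the part that bears prop_grip alone.

How it is judged:
On the way, in this order (a step that is already met when the one before it is completed fails the run):
1. the hood stands open on the prop pin, which is fully home in the socket and let go (value of joint hood above 1.3 rad and z of prop_tip in the frame of socket below -0.0325 m and horizontal distance between prop_tip and socket below 0.004 m and contact force between the fingers and prop below 0.1 N and value of joint knob below 0.6 rad), for 0.3 s.
2. the knob is turned clockwise up to its stop (value of joint knob above 1.19 rad), for 0.2 s.
At the end, for the whole second after the job is handed in: hood open beyond 1.3 rad, leaning on the prop pin whose foot is at least 32.5 mm into the socket (within 4 mm sideways); knob within 0.06 rad of its stop; the stop not under strain (below 0.06 rad); the pin at rest (value of joint hood above 1.3 rad and z of prop_tip in the frame of socket below -0.0325 m and horizontal distance between prop_tip and socket below 0.004 m and value of joint knob above 1.19 rad and value of joint stop below 0.06 rad and angular speed of prop below 0.1 rad/s); the robot touches nothing.
It fails at once if the prop pin is rammed against the control box (over 40 N) (contact force between prop and panel above 40 N).
It fails at once if the knob's stop is overstrained (value of joint stop above 0.2 rad).
It fails at once if the short pin is pulled out or displaced (distance of drift_grip from where it was at the start of the episode above 0.015 m).
It fails at once if a bystander is disturbed (distance of any of lube, ratchet, driver, bearing, socket22 from where it was at the start of the episode above 0.03 m).
It also fails if it takes over 72 s, if anything falls off the work surface, if the arm or the gripper's body presses on something with over 40 N, if the wrist force passes 120 N, or if a joint passes its speed limit or range.

ROBOT

A 6-joint arm with a two-finger parallel gripper is mounted at the origin on the work surface. World frame = base frame: x ahead of the robot, y to its left, z up, the work surface at z = 0. Lengths are in m, angles in rad, forces in N, time in s.
With the tool pointing down it reaches from about 0.425 to 0.925 m from the base axis. Payload 12.5 kg.
Tool frame: the origin (TCP) lies at the very end of the fingers, on their centre line; the grasp point (between the pads) lies 19 mm behind it (tcp_to_grasp is the distance from the TCP to the grasp point, in m); z points along the fingers, y is the line along which they close (so a half turn about z gives the same grasp; the last joint's range is limited). The gripper opens to 85 mm and grips with 20 to 120 N. Pads are 22 mm wide; open, the fingers measure 114 mm over their backs; the gripper's body (76 mm by 85 mm) begins 54 mm behind the grasp point. The pads swing forward as they close: fully open they stand 13 mm farther back than shut.
Start: joints at [-1.332, 0.491, 1.559, -0, 1.092, -0.106], TCP at [0.211, -0.588, 0.194] pointing down, gripper open.
Joint ranges: [-3.1, 3.1], [-0.84, 2.19], [0.05, 2.79], [-1.13, 4.28], [0.06, 2.93], [-2.69, 2.69]. Speed limits (rad/s): [2.22, 2.22, 2.79, 3.14, 3.14, 3.14].

INTERFACE

Orientations are given as a unit quaternion [w, x, y, z].
In Python, from cell import * gives the robot as it stands. The module is installed in compiled form; this text tells all that it offers.
- The arm moves only by the tool jog_arm, never from a script. Its argument "steps" is a list of rows, each a list of 7 numbers: the finger opening in mm, from 0 to 85.4, then the shift along the tool's x, y, z in mm, then the turn, a rotation vector about the tool's x, y, z in degrees. In form: [[gripper, x, y, z, wx, wy, wz], ...]. A call has exactly 8 rows; each row is the pose to reach, as a shift and turn from the pose commanded when the call began, along the tool's axes at that moment; what a row does not reach only later rows make up. A row lasts 1/8 s, in which the tool goes at most 62.5 mm and 10.7 degrees, less where a joint would pass 70% of its speed; a pose out of reach is approached as far as the arm can. A call with a gripper value outside its range is refused whole. The fingers move at their own pace and stop on an object; "grip_force" is the grip in N (left out, the last holds). Time passes only in rows, so rows that repeat a pose let the fingers close, or fill a call up. It gives the time, the measured TCP pose, the force, the opening and the grip force at its end, in the units of the state.
- read_state(): the state, without advancing time (a new reading comes with each control period).
- camera(name): name is "side" or "top"; returns the picture (384x512x3 uint8, red, green, blue); there is no depth.
- calibration(name): a dict with "mtx" (3x3 intrinsics, pixels), "view" (4x4, takes a point from world to camera coordinates). Camera axes: x right, y down, z forward; pixel columns grow to the right and rows downward; lengths in m; the calibration is good to about 2 mm. A picture is of the moment at which its call begins. calibration takes no time and is no camera call.
- close_job(): hands the job in; it is judged then, once.
The state is a dict: "t": time; "q": joint angles; "dq": joint speeds; "effort": joint torques, N m; "ee_pos": TCP position; "ee_rot": TCP orientation; "contact_force": force on the tool from outside, world axes, zero at the start; "moment": the same for the moment, N m; "gripper_width": opening from 0.0 (shut) to 1.0 (fully open); "gripper_force": force on a finger pad.
Only numpy, scipy, OpenCV 4.12 (cv2) and the standard library are available. Lean on these libraries where they do the work, as an engineer would, in place of code of your own. Each camera call takes 0.05 s, during which the arm holds its last target. There are 200 camera calls.

## Working session

There is one attempt and no reset: what is moved stays moved. The work goes in short steps, Python scripts to look and compute and a tool call to move; the robot and the scene stay as the last step left them, time stands still between calls to the robot, and variables do not carry over. Pictures are saved under pics/ and viewed, at most 10 in all, crops included, and the job is handed in when it is done.

Besides the shell and the picture viewer there is one more tool, called after "Emit:" as name([rows], argument=value, ...), one row to a line, values as JSON. jog_arm: Moves the arm, as the interface text tells. Its arguments: {"type":"object","properties":{"steps":{"type":"array"},"grip_force":{"type":"number"}},"required":["steps"]}

```bash
mkdir -p pics; cat > h.py <<'E'
from cell import *
import numpy as np, cv2
def snap(n,f):
    im=camera(n); cv2.imwrite(f'pics/{f}.png',im[:,:,::-1]); return im
def ray(n,u,v):
    c=calibration(n);K=np.array(c['mtx']);V=np.array(c['view']);R=V[:3,:3];t=V[:3,3]
    o=-R.T@t; d=R.T@np.linalg.inv(K)@np.array([u,v,1.]); return o,d/np.linalg.norm(d)
def onz(n,u,v,z):
    o,d=ray(n,u,v); return o+d*(z-o[2])/d[2]
def tri(a,b):
    o1,d1=ray(*a);o2,d2=ray(*b)
    A=np.stack([d1,-d2],1);s=np.linalg.lstsq(A,o2-o1,rcond=None)[0]
    p,q=o1+s[0]*d1,o2+s[1]*d2; return (p+q)/2,np.linalg.norm(p-q)
def proj(n,p):
    c=calibration(n);K=np.array(c['mtx']);V=np.array(c['view']);x=K@(V[:3,:3]@np.array(p)+V[:3,3]);return x[:2]/x[2]
E
python3 - <<'E'
from h import *
np.set_printoptions(precision=3,suppress=True)
a=snap('top','t0');b=snap('side','s0')
cv2.imwrite('pics/both0.png',cv2.resize(np.vstack([a,b])[:,:,::-1],None,fx=.78,fy=.78))
for n in('top','side'):
    c=calibration(n);V=np.array(c['view']);print(n,np.array(c['mtx'])[0],-V[:3,:3].T@V[:3,3],V[2,:3])
s=read_state();print(s)
E
```

```text
top [357.109   0.    262.609] [0.365 0.054 1.164] [ 0.161  0.    -0.987]
side [435.409   0.    257.689] [ 0.424 -0.585  0.859] [ 0.148  0.627 -0.765]
{'t': 0.1, 'q': array([-1.332,  0.491,  1.559, -0.   ,  1.092, -0.106]), 'dq': array([-0.001, -0.001, -0.001, -0.001,  0.   , -0.   ]), 'effort': array([  0.003, -61.945, -26.203,  -0.   ,   0.003,   0.   ]), 'ee_pos': array([ 0.211, -0.588,  0.193]), 'ee_rot': array([-0.   ,  0.985,  0.172, -0.   ]), 'contact_force': array([ 0.595,  0.874, -0.029]), 'moment': array([-0.005,  0.035,  0.011]), 'gripper_force': 0.0, 'gripper_width': 1.0004707970730604}
```

View pics/t0.png

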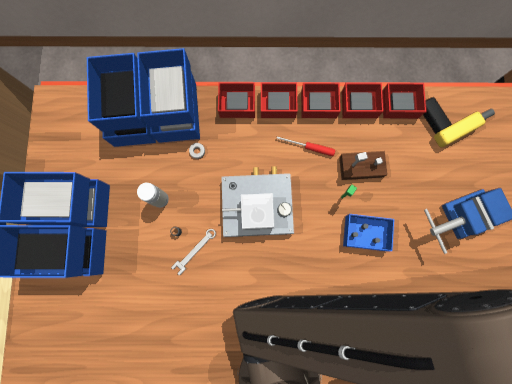

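View pics/s0.png

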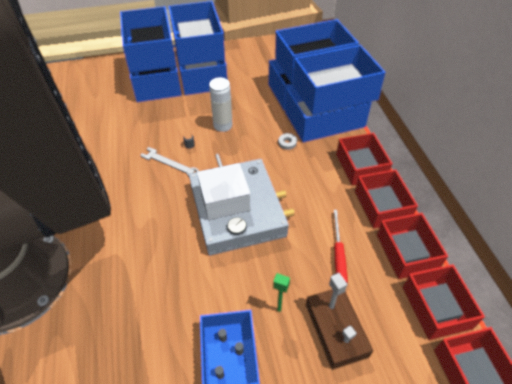

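Candidates for the long pin's head:
- Grey head at top(363,157)/side(338,284), tall above the holder: my choice.
- Small grey head at top(378,161)/side(348,334), low: the short pin.
- Green head at top(351,189)/side(281,283): the look-alike.

I'll check this in a close crop.

```bash
python3 - <<'E'
from h import *
a=cv2.imread('pics/t0.png');b=cv2.imread('pics/s0.png')
r=lambda i,x,y,w,h:cv2.resize(i[y:y+h,x:x+w],(400,300),interpolation=cv2.INTER_CUBIC)
cv2.imwrite('pics/c0.png',np.vstack([np.hstack([r(a,330,140,80,60),r(b,290,265,100,75)]),np.hstack([r(a,205,160,100,75),r(b,180,140,120,90)])]))
E
```

```text
(no output)
```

View pics/c0.png

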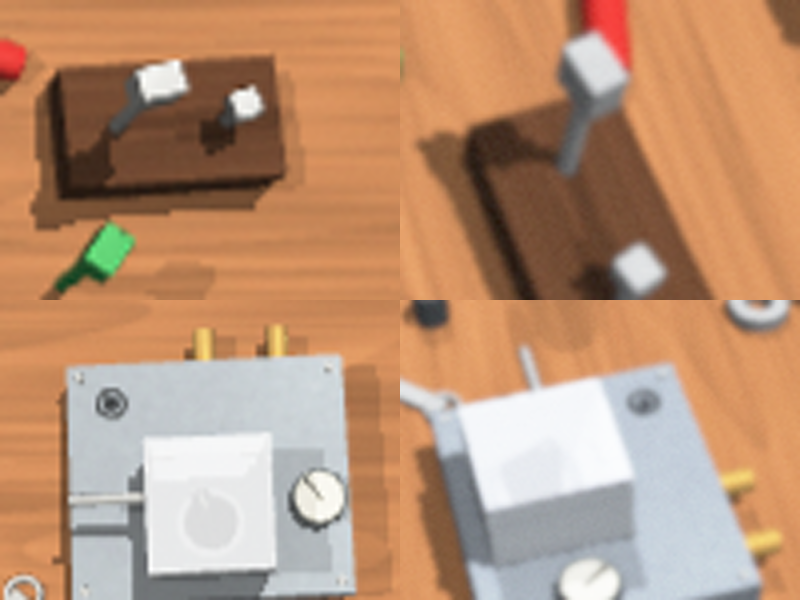

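The crop confirms the choice: a tall grey flat-sided head at top (362.4,157)/side (338,280), with its shank rising from the holder at top (353.6,166.4)/side (332,308). The short pin is beside it and the green one is apart. The socket ring is at top (232.8,186)/side (253.5,170.6), and the hood bar sticks out left at about top (229,184.5+).

```bash
python3 - <<'E'
from h import *
np.set_printoptions(precision=4,suppress=True)
print('headtop',tri(('top',362.3,156.2),('side',338.3,280.3)))
print('shank at holder',tri(('top',353.6,166.4),('side',332,308)))
print('drift',tri(('top',378.8,160.6),('side',349.3,331.7)))
print('socket',tri(('top',232.5,185.8),('side',253.3,170.5)), onz('top',232.5,185.8,.05),onz('side',253.3,170.5,.05))
c=lambda x,y:(205+x/4,160+(y-300)/4)
P=[onz('top',*c(*p),.05)[:2] for p in((67,368),(341,355),(354,593))]
print(P, np.linalg.norm(P[0]-P[1]),np.linalg.norm(P[1]-P[2]))
y=P[0]-P[1]; print('yaw',np.degrees(np.arctan2(-y[0],y[1])))
x=P[1]-P[2]; print('yaw',np.degrees(np.arctan2(x[1],x[0])))
print('bar tip/ cheek', onz('top',*c(70,500),.102),onz('top',*c(143,497),.102))
# holder edges z=.04
h=lambda x,y:(330+x/5,140+y/5)
Q=[onz('top',*h(*p),.04)[:2] for p in((55,70),(274,57),(284,175),(62,187))];print(Q)
# head face top corners
z=.16
for p in((136,70),(181,61),(188,92),(144,104)): print(onz('top',*h(*p),z)[:2])
print('grippos',read_state()['ee_pos'])
E
```

```text
headtop (array([ 0.6551, -0.2403,  0.1427]), np.float64(0.002991844696232345))
shank at holder (array([ 0.6547, -0.2428,  0.031 ]), np.float64(0.007828140502030054))
drift (array([ 0.6607, -0.3118,  0.0727]), np.float64(0.0030636372874678877))
socket (array([0.5841, 0.1501, 0.0466]), np.float64(0.0035400401308560946)) [0.5817 0.1498 0.05  ] [0.5852 0.1473 0.05  ]
[array([0.6102, 0.1845]), array([ 0.6213, -0.0341]), array([ 0.4319, -0.0423])] 0.21890264269822948 0.1895987634689142
yaw 2.9135521803033932
yaw 2.475322559864378
bar tip/ cheek [0.4977 0.174  0.102 ] [0.5    0.1194 0.102 ]
[array([ 0.6898, -0.2007]), array([ 0.6988, -0.3436]), array([ 0.6202, -0.3459]), array([ 0.6119, -0.2026])]
[ 0.6552 -0.2206]
[ 0.6607 -0.247 ]
[ 0.6421 -0.2502]
[ 0.6349 -0.2244]
grippos [ 0.2112 -0.588   0.1932]
```

```bash
cat >> h.py <<'E'
from scipy.spatial.transform import Rotation as Rn
def delta(p,yaw):
    s=read_state();w=s['ee_rot'];R=Rn.from_quat([w[1],w[2],w[3],w[0]])
    T=Rn.from_euler('z',yaw,degrees=True)*Rn.from_euler('x',180,degrees=True)
    print('d',np.round(R.inv().apply(np.array(p)-s['ee_pos'])*1e3,1),'rot',np.round(np.degrees((R.inv()*T).as_rotvec()),2),'t',round(s['t'],2),'F',np.round(s['contact_force'],1),'q6',round(s['q'][5],2),'w',round(s['gripper_width'],3))
E
python3 - <<'E'
from h import *
delta([.654,-.240,.25],102)
E
```

```text
d [ 534.3 -177.9  -56.6] rot [-4.000e-02 -4.000e-02 -8.224e+01] t 0.1 F [ 0.6  0.9 -0. ] q6 -0.11 w 1.0
```

Emit:
jog_arm([
  [85,0,0,-50,0,0,-8],
  [85,50,-16,-60,0,0,-18],
  [85,110,-36,-60,0,0,-28],
  [85,170,-56,-60,0,0,-38],
  [85,230,-76,-60,0,0,-48],
  [85,285,-95,-60,0,0,-58],
  [85,340,-113,-60,0,0,-68],
  [85,395,-131,-60,0,0,-78],
])

```text
t: 1.1
ee_pos: [0.54, -0.33, 0.2535]
ee_rot: [-0.0, 0.655, 0.755, -0.0]
contact_force: [0.6, -0.7, 0.9]
gripper_width: 0.997
gripper_force: 0.0
```

```bash
python3 - <<'E'
from h import *
delta([.654,-.240,.25],102)
E
```

```text
d [ 73.  125.5   3.5] rot [-0.02 -0.01 -3.91] t 1.1 F [ 0.6 -0.7  0.9] q6 -0.79 w 0.997
```

Emit:
jog_arm([
  [50,30,50,3,0,0,-2],
  [50,60,100,3,0,0,-4],
  [50,73,125,3,0,0,-4],
  [50,73,125,20,0,0,-4],
  [50,73,125,50,0,0,-4],
  [50,73,125,50,0,0,-4],
  [50,73,125,50,0,0,-4],
  [50,73,125,50,0,0,-4],
])

```text
t: 2.1
ee_pos: [0.6529, -0.2428, 0.205]
ee_rot: [0.001, 0.631, 0.776, 0.0]
contact_force: [-0.6, -0.1, 0.0]
gripper_width: 0.586
gripper_force: 0.0
```

```bash
python3 - <<'E'
from h import *
a=snap('top','t1');b=snap('side','s1')
r=lambda i,x,y,w,h:cv2.resize(i[y:y+h,x:x+w],(400,400),interpolation=cv2.INTER_CUBIC)
cv2.imwrite('pics/c1.png',np.hstack([r(a,310,100,100,100),r(b,290,225,100,100)])[:,:,::-1])
for z in(.20,.145): print(proj('top',[.654,-.24,z]),proj('side',[.654,-.24,z]))
delta([.654,-.240,.20],102)
E
```

```text
[367.90230531 150.43900845] [341.44112945 264.38707121]
[362.47046434 155.83078696] [337.07247028 279.90252201]
d [2.3 1.6 4.7] rot [ 0.06  0.05 -0.26] t 2.2 F [ 0.4  0.4 -0.2] q6 -0.66 w 0.585
```

View pics/c1.png

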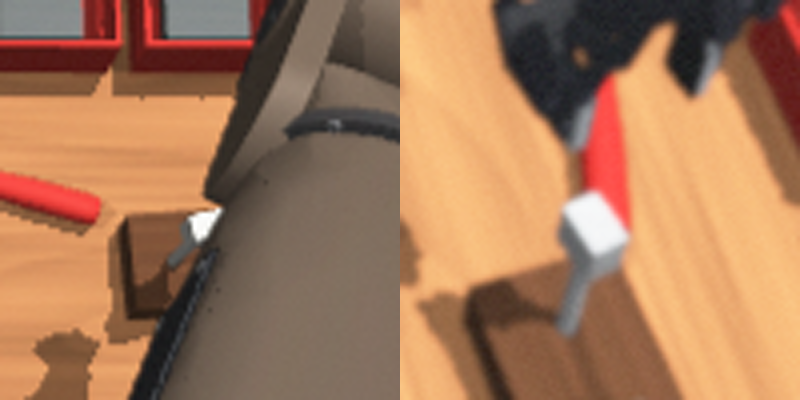

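The head lies between and below the open fingers (side crop (592,235) → about (338,284), unchanged); the tool is in place, so I'll descend and grip.

Emit:
jog_arm([
  [50,2,2,25,0,0,0],
  [50,2,2,50,0,0,0],
  [50,2,2,75,0,0,0],
  [50,2,2,92,0,0,0],
  [50,2,2,92,0,0,0],
  [50,2,2,92,0,0,0],
  [30,2,2,92,0,0,0],
  [25,2,2,92,0,0,0],
], grip_force=60)

```text
t: 3.2
ee_pos: [0.6545, -0.24, 0.1124]
ee_rot: [0.001, 0.631, 0.776, 0.0]
contact_force: [0.0, 0.3, -0.5]
gripper_width: 0.293
gripper_force: 0.0
```

Emit:
jog_arm([
  [22,0,0,0,0,0,0],
  [18,0,0,0,0,0,0],
  [10,0,0,0,0,0,0],
  [10,0,0,0,0,0,0],
  [10,0,0,0,0,0,0],
  [10,0,0,0,0,0,0],
  [10,0,0,0,0,0,0],
  [10,0,0,0,0,0,0],
])

```text
t: 4.2
ee_pos: [0.6543, -0.2398, 0.1117]
ee_rot: [0.0, 0.631, 0.776, -0.0]
contact_force: [0.8, -0.4, 0.0]
gripper_width: 0.119
gripper_force: 0.0
```

```bash
python3 - <<'E'
from h import *
a=snap('top','t2');b=snap('side','s2')
r=lambda i,x,y,w,h:cv2.resize(i[y:y+h,x:x+w],(400,400),interpolation=cv2.INTER_CUBIC)
cv2.imwrite('pics/c2.png',np.hstack([r(a,310,100,100,100),r(b,290,225,100,100)])[:,:,::-1])
s=read_state();print(s['ee_pos'],s['gripper_width'],proj('side',s['ee_pos']))
E
```

```text
[ 0.65431433 -0.23988674  0.11172193] 0.12050079802088277 [334.78354335 288.43069427]
```

View pics/c2.png

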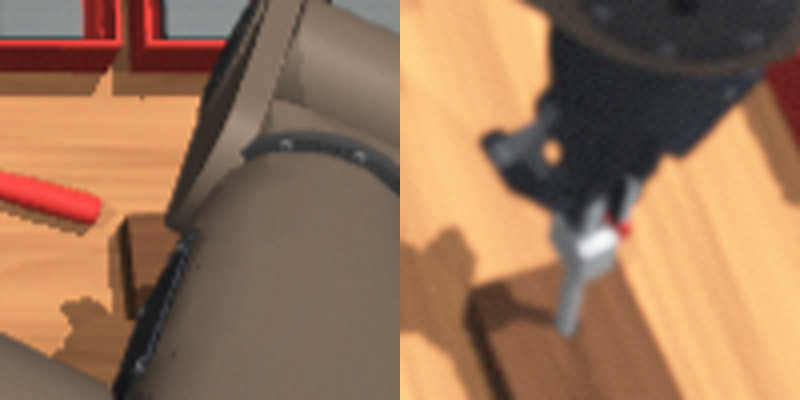

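The picture shows the fingers shut near the head (crop (610,210)) but not on it: the reading of 10 mm means nothing is gripped. I'll take a closer look at that spot in the same frames.

```bash
python3 - <<'E'
from h import *
r=lambda f:cv2.resize(cv2.imread(f'pics/{f}.png')[240:312,316:364],(400,600),interpolation=cv2.INTER_LANCZOS4)
cv2.imwrite('pics/c3.png',np.hstack([r('s1'),r('s2')]))
np.set_printoptions(precision=1,suppress=True)
for p in ([.6543,-.24,.112],[.6543,-.24,.145],[.6543,-.21,.112]): print((proj('side',p)-[316,240])*8.333+[400,0])
print(read_state())
E
```

```text
[556.8 403.4]
[576.9 332.2]
[512.5 289. ]
{'t': 4.3, 'q': array([-0.4,  0.7,  1.4, -0. ,  1. , -0.7]), 'dq': array([-0., -0.,  0.,  0.,  0., -0.]), 'effort': array([ -0. , -72. , -24.9,  -0. ,   0. ,  -0. ]), 'ee_pos': array([ 0.7, -0.2,  0.1]), 'ee_rot': array([ 0. ,  0.6,  0.8, -0. ]), 'contact_force': array([-1. ,  0.6,  0. ]), 'moment': array([ 0.,  0., -0.]), 'gripper_force': 0.0, 'gripper_width': 0.12050079802088277}
```

View pics/c3.png

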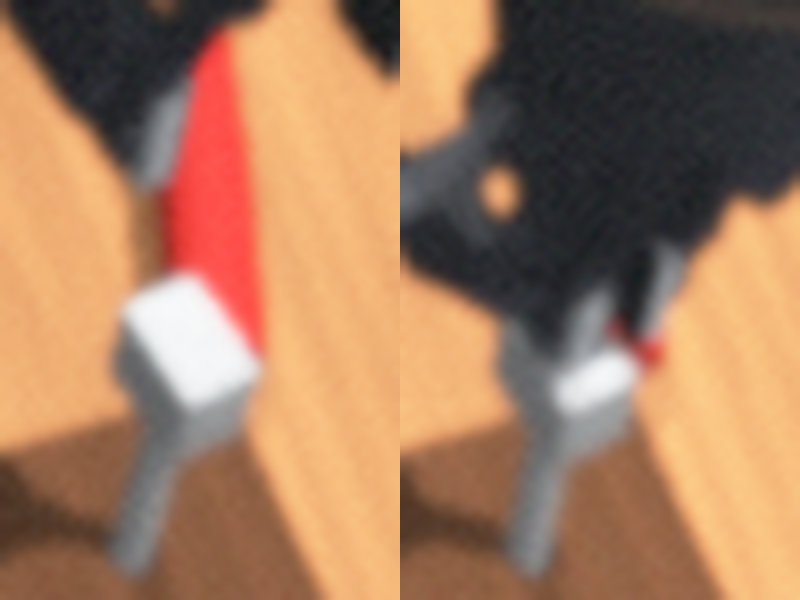

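The enlarged view shows the fingers shut at right crop (612,348), over the rear of the head's top face, which puts the pads above the head although the reported TCP z is 0.112. I'll estimate that offset from both pictures.

```bash
python3 - <<'E'
from h import *
np.set_printoptions(precision=4,suppress=True)
for z in(.145,.15,.155,.16): print(z,onz('side',341.2,281.8,z))
# s1: fingertips inner ends
for dz in(0,.02,.03,.04):
  for s in(1,-1):
    print(dz,proj('side',[.653+s*.0245,-.243+s*.005,.205+dz]))
# red driver blob / camera sanity: panel corners in the side view at z=.05
print([proj('side',[*p,.05]) for p in((.6102,.1845),(.6213,-.0341),(.4319,-.0423))])
E
```

```text
0.145 [ 0.66   -0.2454  0.145 ]
0.15 [ 0.6583 -0.2478  0.15  ]
0.155 [ 0.6567 -0.2502  0.155 ]
0.16 [ 0.655  -0.2525  0.16  ]
0 [354.2546 259.1719]
0 [329.3776 269.8982]
0.02 [356.2294 252.9915]
0.02 [330.8651 263.8288]
0.03 [357.2478 249.8044]
0.03 [331.6327 260.6972]
0.04 [358.2876 246.5501]
0.04 [332.4167 257.4982]
[array([259.45  , 158.5978]), array([286.5848, 224.5624]), array([204.8681, 243.7675])]
```

Emit:
jog_arm([
  [50,0,0,-5,0,0,0],
  [50,3,-4,-5,0,0,0],
  [50,3,-4,-5,0,0,0],
  [50,3,-4,0,0,0,0],
  [50,3,-4,8,0,0,0],
  [50,3,-4,15,0,0,0],
  [50,3,-4,20,0,0,0],
  [50,3,-4,20,0,0,0],
])

```text
t: 5.3
ee_pos: [0.6496, -0.2377, 0.0911]
ee_rot: [-0.0, 0.631, 0.776, -0.0]
contact_force: [0.4, -0.2, 0.3]
gripper_width: 0.582
gripper_force: 0.0
```

Emit:
jog_arm([
  [50,0,0,4,0,0,0],
  [50,0,0,8,0,0,0],
  [50,0,0,12,0,0,0],
  [40,0,0,12,0,0,0],
  [30,0,0,12,0,0,0],
  [20,0,0,12,0,0,0],
  [10,0,0,12,0,0,0],
  [10,0,0,12,0,0,0],
], grip_force=20)

```text
t: 6.3
ee_pos: [0.6503, -0.2377, 0.08]
ee_rot: [0.001, 0.631, 0.776, 0.0]
contact_force: [3.4, 1.2, 0.3]
gripper_width: 0.234
gripper_force: 20.8
```

Emit:
jog_arm([
  [10,0,0,0,0,0,0],
  [10,0,0,-5,0,0,0],
  [10,0,0,-12,0,0,0],
  [10,0,0,-20,0,0,0],
  [10,0,0,-30,0,0,0],
  [10,0,0,-50,0,0,0],
  [10,0,0,-80,0,0,0],
  [10,0,0,-110,0,0,0],
], grip_force=80)

```text
t: 7.3
ee_pos: [0.6488, -0.2378, 0.1906]
ee_rot: [-0.001, 0.631, 0.776, -0.001]
contact_force: [-0.3, -0.3, -1.7]
gripper_width: 0.222
gripper_force: 78.5
```

```bash
python3 - <<'E'
from h import *
# target: TCP over start point, yaw 92.7
delta([.470,.141,.260],93)
E
```

```text
d [407.3 -98.1 -68.9] rot [-0.12 -0.03  8.75] t 7.3 F [-0.3 -0.3 -1.7] q6 -0.65 w 0.222
```

Emit:
jog_arm([
  [10,20,-5,-30,0,0,1],
  [10,70,-17,-65,0,0,2],
  [10,125,-30,-69,0,0,3],
  [10,180,-43,-69,0,0,4],
  [10,240,-58,-69,0,0,5],
  [10,300,-72,-69,0,0,6],
  [10,360,-87,-69,0,0,8],
  [10,407,-98,-69,0,0,9],
])

```text
t: 8.3
ee_pos: [0.4689, 0.1421, 0.259]
ee_rot: [-0.0, 0.69, 0.724, -0.001]
contact_force: [0.5, 0.4, -1.8]
gripper_width: 0.219
gripper_force: 78.6
```

Emit:
jog_arm([
  [10,0,0,0,0,0,0],
  [10,0,0,0,0,0,0],
  [10,0,0,0,0,0,0],
  [10,0,0,0,0,0,0],
  [10,0,0,0,0,0,0],
  [10,0,0,0,0,0,0],
  [10,0,0,0,0,0,0],
  [10,0,0,0,0,0,0],
])

```text
t: 9.3
ee_pos: [0.4709, 0.1408, 0.2587]
ee_rot: [0.0, 0.69, 0.724, -0.0]
contact_force: [0.2, -0.1, -0.2]
gripper_width: 0.221
gripper_force: 78.6
```

```bash
python3 - <<'E'
from h import *
np.set_printoptions(precision=4,suppress=True)
a=snap('top','t4');b=snap('side','s4')
s=read_state();p=s['ee_pos'];print(p,s['t'],s['contact_force'])
print(proj('top',p-[0,0,.07]),proj('side',p-[0,0,.07]))
r=lambda i,x,y:cv2.resize(i[y:y+120,x:x+80],(400,600),interpolation=cv2.INTER_CUBIC)
cs=[]
for n,i in(('top',a),('side',b)):
    u,v=np.round(proj(n,p-[0,0,.04])).astype(int);x,y=max(u-40,0),max(v-60,0);print(n,x,y);cs.append(r(i,x,y))
cv2.imwrite('pics/c4.png',np.hstack(cs)[:,:,::-1])
E
```

```text
[0.4709 0.1408 0.2587] 9.4 [-0.4111  0.3856 -1.3515]
[230.9127 215.7862] [203.5776 139.1169]
top 190 155
side 162 69
```

View pics/c4.png

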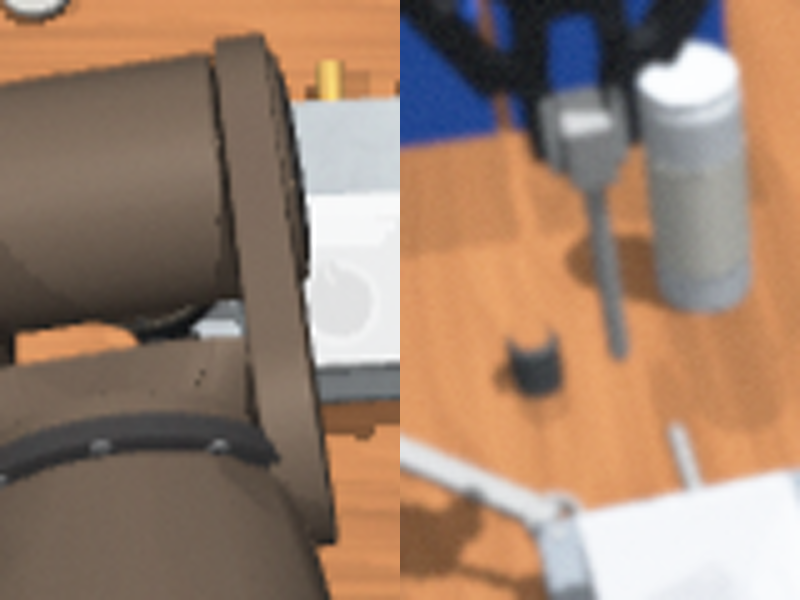

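The side picture shows the pin held upright and its tip at about (206,140), against (203.6,139.1) predicted. The bar tip is at (297,155) and the hood is shut.

```bash
python3 - <<'E'
from h import *
np.set_printoptions(precision=4,suppress=True)
t=onz('side',206,140,.188);print(t, proj('side',t+[0,0,.105]),'seen 200.6,106')
# bar tip / root in side view at z .102, top too
print(onz('side',180+(525-400)/3.333,140+(347-300)/3.333,.102),onz('side',180+(537-400)/3.333,140+(388-300)/3.333,.102))
E
```

```text
[0.4758 0.1374 0.188 ] [201.2594 102.4245] seen 200.6,106
[0.5019 0.1739 0.102 ] [0.5031 0.131  0.102 ]
```

Emit:
jog_arm([
  [10,0,0,30,0,0,0],
  [10,0,0,60,0,0,0],
  [10,0,0,90,0,0,0],
  [10,0,0,110,0,0,0],
  [10,0,0,124,0,0,0],
  [10,0,0,124,0,0,0],
  [10,0,0,124,0,0,0],
  [10,0,0,124,0,0,0],
])

```text
t: 10.4
ee_pos: [0.4713, 0.1408, 0.1354]
ee_rot: [0.0, 0.69, 0.724, 0.001]
contact_force: [-0.1, 0.7, -0.5]
gripper_width: 0.22
gripper_force: 78.6
```

Emit:
jog_arm([
  [10,2,12,0,0,0,0],
  [10,4,24,0,0,0,0],
  [10,6,36,0,0,0,0],
  [10,6,48,0,0,0,0],
  [10,6,60,0,0,0,0],
  [10,6,72,0,0,0,0],
  [10,6,84,0,0,0,0],
  [10,6,92,0,0,0,0],
])

```text
t: 11.4
ee_pos: [0.5627, 0.1511, 0.1341]
ee_rot: [-0.0, 0.69, 0.724, -0.001]
contact_force: [-5.9, -0.6, -5.3]
gripper_width: 0.222
gripper_force: 78.0
```

Emit:
jog_arm([
  [10,0,5,0,0,0,0],
  [10,0,10,0,0,0,0],
  [10,0,15,0,0,0,0],
  [10,0,15,4,0,0,0],
  [10,0,15,8,0,0,0],
  [10,0,15,8,0,0,0],
  [10,0,15,8,0,0,0],
  [10,0,15,8,0,0,0],
])

```text
t: 12.4
ee_pos: [0.5773, 0.1519, 0.1267]
ee_rot: [-0.0, 0.69, 0.724, -0.0]
contact_force: [-4.0, -0.1, -1.8]
gripper_width: 0.219
gripper_force: 79.2
```

```bash
python3 - <<'E'
from h import *
np.set_printoptions(precision=4,suppress=True)
b=snap('side','s5')
s=read_state();p=s['ee_pos'];print(p,s['t'],s['contact_force'])
print('tip pred',proj('side',p+[.005,-.0035,-.0706]),'socket before 253.3,170.5')
cv2.imwrite('pics/c5.png',cv2.resize(b[100:190,190:310],(800,600),interpolation=cv2.INTER_CUBIC)[:,:,::-1])
E
```

```text
[0.5773 0.1519 0.1267] 12.45 [-4.2732 -0.0158 -1.9999]
tip pred [252.0511 168.742 ] socket before 253.3,170.5
```

View pics/c5.png

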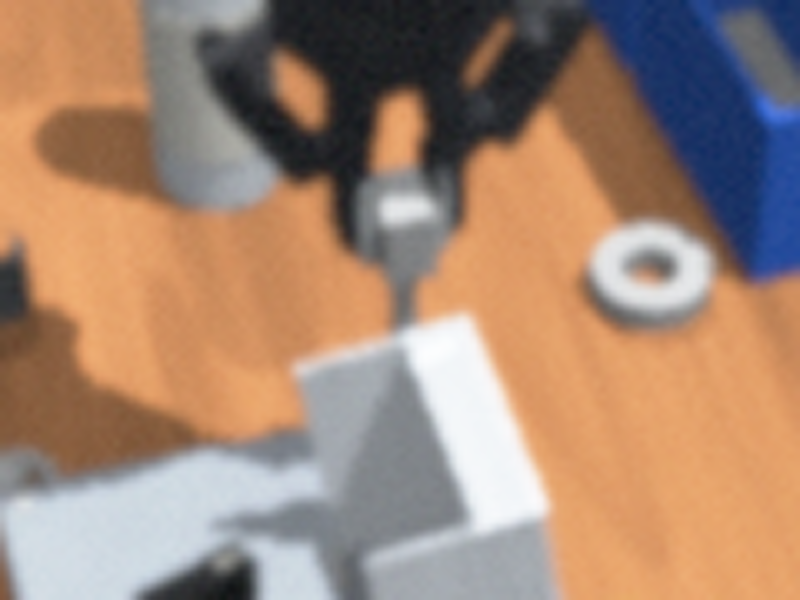

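The hood is back and stands before the socket in the side view (crop (430,450)); the shank shows at about (250.4,145). I'll check where the tip is from the shank line.

```bash
python3 - <<'E'
from h import *
np.set_printoptions(precision=4,suppress=True)
im=cv2.imread('pics/s5.png').astype(int)
for r in(142,143,144,145,146,147):
    row=im[r,240:262]; print(r,row.sum(1)//3)
S=np.array([.5823,.1484,.056])
for h in(.06,.07,.08,.09): print(proj('side',S+[0,0,h]))
t=np.array([.5773,.1519]);
E
```

```text
142 [153 158 158 160 159 158 153 144 129 120 114 116 130 152 158 161 163 163
 168 168 165 164]
143 [156 157 159 160 161 157 157 149 132 116 109 115 136 157 164 162 163 165
 166 164 165 164]
144 [157 158 158 163 162 160 157 150 133 114 105 117 141 161 166 164 163 164
 164 164 166 164]
145 [156 157 159 160 161 160 159 154 135 116 106 117 142 163 169 167 169 165
 168 170 167 165]
146 [158 156 157 162 163 162 157 153 134 116 108 123 145 163 170 172 174 177
 182 186 180 170]
147 [158 157 160 159 161 161 157 152 134 118 115 130 150 171 181 190 200 205
 213 220 204 182]
[251.7441 151.7658]
[251.6928 148.7888]
[251.6407 145.7678]
[251.5879 142.7019]
```

```bash
python3 - <<'E'
from h import *
np.set_printoptions(precision=4,suppress=True,linewidth=200)
def cen(f,x0,x1,y0,y1):
    g=cv2.imread(f)[y0:y1,x0:x1].astype(float).mean(2); w=np.clip(np.median(g)-15-g,0,None)
    Y,X=np.mgrid[y0:y1,x0:x1]; return (w*X).sum()/w.sum(),(w*Y).sum()/w.sum()
a=cen('pics/t0.png',226,240,179,193);b=cen('pics/s0.png',246,261,164,178)
print(a,b,tri(('top',*a),('side',*b)),onz('top',*a,.05),onz('side',*b,.05))
g=cv2.imread('pics/s4.png').astype(int).sum(2)//3
for r in(115,120,125,130,134,136,137,138,139,140,141,142): print(r,g[r,194:216])
t=[.4709,.1408,.2587]
for h in(.07,.05,.03,0,-.03): print(proj('side',np.array(t)-[0,0,h]))
E
```

```text
(np.float64(232.3291931841511), np.float64(185.41695750359267)) (np.float64(252.78702415581134), np.float64(170.48589857088658)) (array([0.5841, 0.1506, 0.0466]), np.float64(0.001088581355629405)) [0.5829 0.1503 0.05  ] [0.584  0.1476 0.05  ]
115 [150 154 153 148 136 121 107 108 118 127 132 134 135 135 130 129 132 133 126 113 118 120]
120 [146 117 105  95  96  96  93  97 113 122 120 108  94  89  91  88  87  86  94 103 111 118]
125 [155 154 145 129 116 102 101  99 102 114 119 118 106  97  93  90  90  90  91  99 110 115]
130 [160 158 161 159 159 161 161 147 127 115 119 127 140 150 150 152 149 140 130 118 111 108]
134 [161 161 160 163 165 165 163 157 140 119 114 119 133 144 153 158 160 159 159 152 148 142]
136 [150 159 162 163 164 165 165 161 151 129 111 117 129 141 152 157 156 156 157 153 150 148]
137 [148 160 162 162 163 164 165 164 155 128 113 116 126 141 152 159 160 158 157 153 151 147]
138 [139 159 164 163 163 166 166 165 155 131 116 117 125 139 154 160 156 155 155 153 154 150]
139 [133 156 161 162 162 163 166 163 158 138 124 118 124 143 155 159 157 155 153 154 153 148]
140 [124 151 161 165 164 165 167 165 160 148 135 125 132 146 158 160 159 155 154 150 151 149]
141 [118 143 161 164 163 166 166 166 163 157 148 141 143 151 162 160 159 151 151 147 142 145]
142 [108 143 158 161 164 167 168 169 166 160 160 154 154 158 159 163 159 152 148 145 141 142]
[203.5781 139.1123]
[202.6985 132.4323]
[201.7904 125.5358]
[200.3717 114.7617]
[198.8806 103.4371]
```

Emit:
jog_arm([
  [10,-1,4,0,0,0,0],
  [10,-1,4,0,0,0,0],
  [10,-1,4,2,0,0,0],
  [10,-1,4,4,0,0,0],
  [10,-1,4,6,0,0,0],
  [10,-1,4,8,0,0,0],
  [10,-1,4,9,0,0,0],
  [10,-1,4,10,0,0,0],
])

```text
t: 13.45
ee_pos: [0.5816, 0.1511, 0.1167]
ee_rot: [0.0, 0.69, 0.724, 0.0]
contact_force: [-2.2, -0.6, 0.3]
gripper_width: 0.222
gripper_force: 79.3
```

Emit:
jog_arm([
  [10,0,0,1,0,0,0],
  [10,0,0,2,0,0,0],
  [10,0,0,3,0,0,0],
  [10,0,0,4,0,0,0],
  [10,0,0,5,0,0,0],
  [10,0,0,6,0,0,0],
  [10,0,0,7,0,0,0],
  [10,0,0,8,0,0,0],
])

```text
t: 14.45
ee_pos: [0.5816, 0.1511, 0.1086]
ee_rot: [0.0, 0.69, 0.724, 0.0]
contact_force: [-2.2, 2.2, 1.2]
gripper_width: 0.219
gripper_force: 79.4
```

Emit:
jog_arm([
  [10,0.7,0,2,0,0,0],
  [10,0.7,0,4,0,0,0],
  [10,0.7,0,6,0,0,0],
  [10,0.7,0,8,0,0,0],
  [10,0.7,0,10,0,0,0],
  [10,0.7,0,12,0,0,0],
  [10,0.7,0,14,0,0,0],
  [10,0.7,0,15,0,0,0],
])

```text
t: 15.45
ee_pos: [0.5815, 0.1518, 0.0935]
ee_rot: [-0.0, 0.69, 0.724, -0.0]
contact_force: [-2.6, -0.2, 0.4]
gripper_width: 0.223
gripper_force: 79.3
```

Emit:
jog_arm([
  [10,0,0,1,0,0,0],
  [10,0,0,2,0,0,0],
  [10,0,0,3,0,0,0],
  [10,0,0,4,0,0,0],
  [10,0,0,5,0,0,0],
  [10,0,0,6,0,0,0],
  [10,0,0,6.5,0,0,0],
  [10,0,0,7,0,0,0],
])

```text
t: 16.45
ee_pos: [0.5815, 0.1518, 0.0866]
ee_rot: [0.0, 0.69, 0.724, -0.0]
contact_force: [-3.4, -0.3, -0.6]
gripper_width: 0.218
gripper_force: 79.4
```

Emit:
jog_arm([
  [10,0,0,0.5,0,0,0],
  [10,0,0,1,0,0,0],
  [10,0,0,1.5,0,0,0],
  [10,0,0,2,0,0,0],
  [10,0,0,2,0,0,0],
  [10,0,0,2.3,0,0,0],
  [10,0,0,2.6,0,0,0],
  [10,0,0,2.6,0,0,0],
])

```text
t: 17.45
ee_pos: [0.5816, 0.1518, 0.0843]
ee_rot: [0.0, 0.69, 0.724, 0.0]
contact_force: [-3.6, 0.1, 3.9]
gripper_width: 0.221
gripper_force: 80.1
```

Emit:
jog_arm([
  [10,0,0,0.2,0,0,0],
  [10,0,0,0.4,0,0,0],
  [10,0,0,0.4,0,0,0],
  [10,0,0,0.4,0,0,0],
  [10,0,0,0.4,0,0,0],
  [10,0,0,0.4,0,0,0],
  [10,0,0,0.4,0,0,0],
  [10,0,0,0.4,0,0,0],
])

```text
t: 18.45
ee_pos: [0.5817, 0.1518, 0.0842]
ee_rot: [0.0, 0.69, 0.724, 0.0]
contact_force: [-4.8, -1.4, 7.6]
gripper_width: 0.214
gripper_force: 80.6
```

Emit:
jog_arm([
  [22,0,0,0,0,0,0],
  [26,0,0,0,0,0,0],
  [32,0,0,0,0,0,0],
  [40,0,0,0,0,0,0],
  [46,0,0,0,0,0,0],
  [46,0,0,0,0,0,0],
  [46,0,0,0,0,0,0],
  [46,0,0,0,0,0,0],
])

```text
t: 19.45
ee_pos: [0.5815, 0.1518, 0.0837]
ee_rot: [0.0, 0.69, 0.724, 0.0]
contact_force: [0.0, 0.5, 0.6]
gripper_width: 0.54
gripper_force: 0.0
```

Emit:
jog_arm([
  [46,0,0,-10,0,0,0],
  [46,0,0,-25,0,0,0],
  [46,0,0,-45,0,0,0],
  [46,0,0,-70,0,0,0],
  [46,0,0,-100,0,0,0],
  [46,0,0,-130,0,0,0],
  [46,-30,-60,-140,0,0,0],
  [46,-30,-120,-140,0,0,0],
])

```text
t: 20.45
ee_pos: [0.4645, 0.1153, 0.2251]
ee_rot: [0.001, 0.69, 0.723, 0.001]
contact_force: [0.6, 1.3, 1.3]
gripper_width: 0.537
gripper_force: 0.0
```

Emit:
jog_arm([
  [46,0,-60,0,0,0,0],
  [46,50,-120,0,0,0,0],
  [46,100,-120,0,0,0,0],
  [46,150,-120,0,0,0,0],
  [46,150,-120,0,0,0,0],
  [46,150,-120,0,0,0,0],
  [46,150,-120,0,0,0,0],
  [46,150,-120,0,0,0,0],
])

```text
t: 21.45
ee_pos: [0.3386, 0.2595, 0.2238]
ee_rot: [0.0, 0.69, 0.723, 0.0]
contact_force: [-0.4, -0.6, -0.4]
gripper_width: 0.54
gripper_force: 0.0
```

```bash
python3 - <<'E'
from h import *
a=snap('top','t6');b=snap('side','s6')
r=lambda i,x,y,w,h:cv2.resize(i[y:y+h,x:x+w],(400,400),interpolation=cv2.INTER_CUBIC)
cv2.imwrite('pics/c6.png',np.hstack([r(a,207,155,100,100),r(b,180,120,120,120)])[:,:,::-1])
print(read_state()['t'])
E
```

```text
21.55
```

View pics/c6.png

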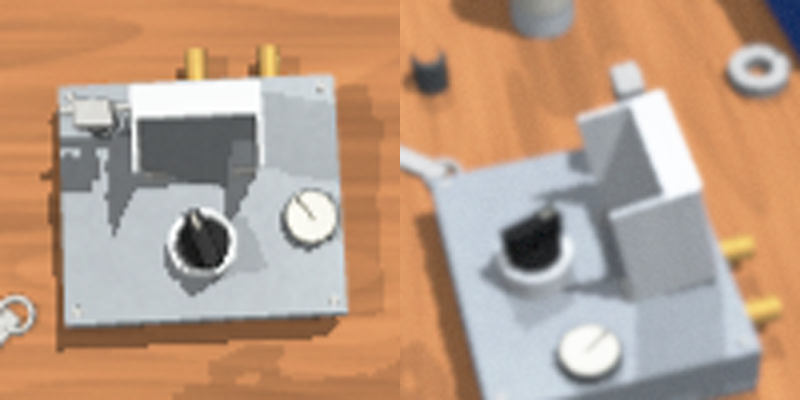

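The pin stands in the socket with the hood leaning back on it. The knob's black bar is at top crop (202,240) → (257.5,215), and at side about (219,190).

```bash
python3 - <<'E'
from h import *
np.set_printoptions(precision=4,suppress=True)
def blob(f,x0,x1,y0,y1,th=55):
    g=cv2.imread(f)[y0:y1,x0:x1].max(2); m=(g<th).astype(np.uint8)
    n,l,st,c=cv2.connectedComponentsWithStats(m); k=1+np.argmax(st[1:,4]); ys,xs=np.where(l==k)
    return np.stack([xs+x0,ys+y0],1).astype(float)
A=blob('pics/t6.png',247,268,203,227);B=blob('pics/s6.png',208,232,178,202)
print(len(A),A.mean(0),len(B),B.mean(0))
print(tri(('top',*A.mean(0)),('side',*B.mean(0))))
for P,n in((A,'top'),(B,'side')):
    W=np.array([onz(n,*p,.1)[:2] for p in P]); w,v=np.linalg.eigh(np.cov(W.T)); e=v[:,1];print(n,W.mean(0),np.sqrt(w)*3.46,'yaw',np.degrees(np.arctan2(e[1],e[0])),cv2.minAreaRect((W*1000).astype(np.float32)))
print('knob from socket',proj('top',[.483,.0687,.105]))
delta([.483,.069,.20],100)
E
```

```text
46 [254.7174 216.087 ] 173 [219.6416 192.7688]
(array([0.4855, 0.0783, 0.0692]), np.float64(0.0047747862798041925))
top [0.4798 0.0775] [0.0131 0.0332] yaw -157.62723494709513 ((479.11126708984375, 77.93966674804688), (36.3405647277832, 13.358713150024414), 23.367443084716797)
side [0.4854 0.0527] [0.0299 0.0383] yaw 58.08806489476675 ((484.08648681640625, 53.74411392211914), (43.66835403442383, 31.885713577270508), 79.31644439697266)
knob from socket [257.632  214.8399]
d [-197.3  135.4   23.8] rot [ 0.01  0.   -7.31] t 21.55 F [-0.1 -0.1 -0.2] q6 0.45 w 0.541
```

Emit:
jog_arm([
  [40,-10,15,0,0,0,-10],
  [40,-40,35,0,0,0,-20],
  [40,-75,60,0,0,0,-30],
  [40,-110,80,5,0,0,-40],
  [40,-145,105,10,0,0,-50],
  [40,-175,125,15,0,0,-60],
  [40,-198,135,20,0,0,-70],
  [40,-198,135,24,0,0,-80],
])

```text
t: 22.55
ee_pos: [0.4833, 0.0672, 0.1992]
ee_rot: [-0.0, 0.062, 0.998, -0.0]
contact_force: [0.4, -0.2, 0.2]
gripper_width: 0.468
gripper_force: 0.0
```

Emit:
jog_arm([
  [40,0,0,0,0,0,-10],
  [40,0,0,0,0,0,-20],
  [40,0,0,0,0,0,-30],
  [40,0,0,0,0,0,-30],
  [40,0,0,0,0,0,-30],
  [40,0,0,0,0,0,-30],
  [40,0,0,0,0,0,-30],
  [40,0,0,0,0,0,-30],
])

```text
t: 23.55
ee_pos: [0.4826, 0.069, 0.1997]
ee_rot: [0.0, -0.197, 0.98, -0.0]
contact_force: [-0.7, 0.3, -0.6]
gripper_width: 0.471
gripper_force: 0.0
```

```bash
python3 - <<'E'
from h import *
print(tri(('top',257.75,215),('side',218.4,187.2)))
delta([.482,.069,.057],203)
E
```

```text
(array([0.48420636, 0.06844393, 0.10129688]), np.float64(0.0025346611382542506))
d [  0.6   0.2 142.7] rot [-0.01 -0.   -0.27] t 23.55 F [-0.7  0.3 -0.6] q6 -1.96 w 0.471
```

Emit:
jog_arm([
  [40,0,0,30,0,0,0],
  [40,0,0,60,0,0,0],
  [40,0,0,85,0,0,0],
  [40,0,0,105,0,0,0],
  [40,0,0,118,0,0,0],
  [40,0,0,128,0,0,0],
  [40,0,0,133,0,0,0],
  [40,0,0,137,0,0,0],
])

```text
t: 24.55
ee_pos: [0.4829, 0.069, 0.0627]
ee_rot: [0.0, -0.197, 0.98, -0.0]
contact_force: [0.2, 0.4, -0.0]
gripper_width: 0.47
gripper_force: 0.0
```

Emit:
jog_arm([
  [40,0,0,2,0,0,0],
  [40,0,0,4,0,0,0],
  [40,0,0,5,0,0,0],
  [32,0,0,5,0,0,0],
  [26,0,0,5,0,0,0],
  [20,0,0,5,0,0,0],
  [15,0,0,5,0,0,0],
  [10,0,0,5,0,0,0],
], grip_force=25)

```text
t: 25.55
ee_pos: [0.4834, 0.0677, 0.058]
ee_rot: [0.001, -0.198, 0.98, -0.001]
contact_force: [1.2, -15.7, 4.2]
gripper_width: 0.152
gripper_force: 27.3
```

```bash
python3 - <<'E'
from h import *
s=read_state();print({k:np.round(s[k],3) for k in('t','ee_pos','contact_force','moment','gripper_force','gripper_width')})
E
```

```text
{'t': np.float64(25.55), 'ee_pos': array([0.483, 0.068, 0.058]), 'contact_force': array([  1.249, -15.747,   4.219]), 'moment': array([-2.508, -0.169, -0.028]), 'gripper_force': np.float64(27.266), 'gripper_width': np.float64(0.152)}
```

Emit:
jog_arm([
  [10,0.4,-1.3,0,0,0,0],
  [10,0.4,-1.3,0,0,0,3],
  [10,0.4,-1.3,0,0,0,7],
  [10,0.4,-1.3,0,0,0,11],
  [10,0.4,-1.3,0,0,0,15],
  [10,0.4,-1.3,0,0,0,19],
  [10,0.4,-1.3,0,0,0,22],
  [10,0.4,-1.3,0,0,0,24],
])

```text
t: 26.55
ee_pos: [0.4833, 0.068, 0.058]
ee_rot: [0.001, 0.012, 1.0, 0.0]
contact_force: [2.0, 4.6, 5.1]
gripper_width: 0.154
gripper_force: 27.5
```

```bash
cat > st.py <<'E'
from h import *
s=read_state();w=s['ee_rot'];print('yaw',round(np.degrees(2*np.arctan2(w[2],w[1]))%360,2),{k:np.round(s[k],4).tolist() for k in('t','ee_pos','contact_force','moment','gripper_width')},'q6',s['q'][5])
E
python3 st.py
```

```text
yaw 178.67 {'t': 26.55, 'ee_pos': [0.4833, 0.068, 0.058], 'contact_force': [1.9812, 4.5833, 5.1466], 'moment': [1.0982, -0.261, 0.1041], 'gripper_width': 0.1537} q6 -1.54399047918209
```

Emit:
jog_arm([
  [10,0,0,0,0,0,3],
  [10,0,0,0,0,0,6],
  [10,0,0,0,0,0,9],
  [10,0,0,0,0,0,12],
  [10,0,0,0,0,0,14],
  [10,0,0,0,0,0,16],
  [10,0,0,0,0,0,18],
  [10,0,0,0,0,0,19],
])

```text
t: 27.55
ee_pos: [0.4835, 0.0685, 0.0581]
ee_rot: [0.001, 0.176, 0.984, 0.001]
contact_force: [2.6, 11.6, 4.1]
gripper_width: 0.157
gripper_force: 27.6
```

```bash
python3 st.py
```

```text
yaw 159.7 {'t': 27.55, 'ee_pos': [0.4835, 0.0685, 0.0581], 'contact_force': [2.5932, 11.5584, 4.1354], 'moment': [2.0552, -0.3734, 0.0899], 'gripper_width': 0.157} q6 -1.2128863155700522
```

Emit:
jog_arm([
  [10,0.3,0.85,0,0,0,0],
  [10,0.3,0.85,0,0,0,1],
  [10,0.3,0.85,0,0,0,2],
  [10,0.3,0.85,0,0,0,3],
  [10,0.3,0.85,0,0,0,4],
  [10,0.3,0.85,0,0,0,5],
  [10,0.3,0.85,0,0,0,5],
  [10,0.3,0.85,0,0,0,5],
])

```text
t: 28.55
ee_pos: [0.4836, 0.0689, 0.0581]
ee_rot: [0.001, 0.219, 0.976, 0.0]
contact_force: [2.7, 4.6, 5.6]
gripper_width: 0.152
gripper_force: 27.6
```

```bash
python3 st.py
```

```text
yaw 154.75 {'t': 28.55, 'ee_pos': [0.4836, 0.0689, 0.0581], 'contact_force': [2.6992, 4.6104, 5.6328], 'moment': [1.0186, -0.4391, 0.065], 'gripper_width': 0.1517} q6 -1.1245560633072318
```

Emit:
jog_arm([
  [10,0,0.3,0,0,0,1],
  [10,0,0.3,0,0,0,2],
  [10,0,0.3,0,0,0,3],
  [10,0,0.3,0,0,0,4],
  [10,0,0.3,0,0,0,5],
  [10,0,0.3,0,0,0,5],
  [10,0,0.3,0,0,0,5],
  [10,0,0.3,0,0,0,5],
])

```text
t: 29.55
ee_pos: [0.4837, 0.0691, 0.0581]
ee_rot: [0.001, 0.261, 0.965, 0.0]
contact_force: [2.4, 4.5, 4.6]
gripper_width: 0.153
gripper_force: 27.6
```

```bash
python3 st.py
```

```text
yaw 149.75 {'t': 29.55, 'ee_pos': [0.4837, 0.0691, 0.0581], 'contact_force': [2.3841, 4.4715, 4.5882], 'moment': [0.9504, -0.4567, 0.0407], 'gripper_width': 0.1534} q6 -1.0366880541333696
```

Emit:
jog_arm([
  [10,0,0.3,0,0,0,1],
  [10,0,0.3,0,0,0,2],
  [10,0,0.3,0,0,0,3],
  [10,0,0.3,0,0,0,4],
  [10,0,0.3,0,0,0,5],
  [10,0,0.3,0,0,0,5],
  [10,0,0.3,0,0,0,5],
  [10,0,0.3,0,0,0,5],
])

```text
t: 30.55
ee_pos: [0.4838, 0.0693, 0.0581]
ee_rot: [0.001, 0.303, 0.953, 0.0]
contact_force: [2.8, 4.1, 5.7]
gripper_width: 0.151
gripper_force: 27.6
```

```bash
python3 st.py
```

```text
yaw 144.76 {'t': 30.55, 'ee_pos': [0.4838, 0.0693, 0.0581], 'contact_force': [2.7626, 4.0525, 5.6971], 'moment': [0.75, -0.3974, 0.1091], 'gripper_width': 0.1509} q6 -0.948981117727625
```

Emit:
jog_arm([
  [10,0,0.3,0,0,0,1],
  [10,0,0.3,0,0,0,2],
  [10,0,0.3,0,0,0,3],
  [10,0,0.3,0,0,0,4],
  [10,0,0.3,0,0,0,4],
  [10,0,0.3,0,0,0,4],
  [10,0,0.3,0,0,0,4],
  [10,0,0.3,0,0,0,4],
])

```text
t: 31.55
ee_pos: [0.4839, 0.0695, 0.058]
ee_rot: [0.001, 0.336, 0.942, 0.0]
contact_force: [2.3, 3.1, 5.3]
gripper_width: 0.151
gripper_force: 27.7
```

```bash
python3 st.py
```

```text
yaw 140.78 {'t': 31.55, 'ee_pos': [0.4839, 0.0695, 0.058], 'contact_force': [2.2689, 3.1242, 5.3036], 'moment': [0.5777, -0.3591, 0.1813], 'gripper_width': 0.1511} q6 -0.8788143107294588
```

Emit:
jog_arm([
  [10,0,0,0,0,0,0.5],
  [10,0,0,0,0,0,1],
  [10,0,0,0,0,0,1],
  [10,0,0,0,0,0,1],
  [10,0,0,0,0,0,1],
  [10,0,0,0,0,0,1],
  [10,0,0,0,0,0,1],
  [10,0,0,0,0,0,1],
])

```text
t: 32.55
ee_pos: [0.484, 0.0695, 0.0581]
ee_rot: [0.001, 0.344, 0.939, 0.0]
contact_force: [1.8, 3.4, 5.7]
gripper_width: 0.162
gripper_force: 27.7
```

```bash
python3 st.py
```

```text
yaw 139.79 {'t': 32.55, 'ee_pos': [0.484, 0.0695, 0.0581], 'contact_force': [1.8449, 3.4269, 5.719], 'moment': [0.638, -0.3295, 0.2839], 'gripper_width': 0.1615} q6 -0.8614325718512544
```

```bash
python3 - <<'E'
from h import *
m=[]
for i in range(10): camera('side'); s=read_state(); m.append(s['moment'][2])
print(np.round(m,3),np.mean(m),s['t'])
E
```

```text
[0.252 0.294 0.257 0.227 0.29  0.254 0.286 0.306 0.31  0.32 ] 0.27966663252216456 33.05
```

On the stop: the torque averages 0.28 N m, up from about 0.07 in free turning. I'll let go and retreat.

Emit:
jog_arm([
  [16,0,0,0,0,0,0],
  [20,0,0,0,0,0,0],
  [26,0,0,0,0,0,0],
  [32,0,0,0,0,0,0],
  [40,0,0,0,0,0,0],
  [40,0,0,0,0,0,0],
  [40,0,0,-5,0,0,0],
  [40,0,0,-15,0,0,0],
])

```text
t: 34.05
ee_pos: [0.4831, 0.0693, 0.073]
ee_rot: [-0.0, 0.344, 0.939, -0.0]
contact_force: [-0.3, 0.6, -0.6]
gripper_width: 0.47
gripper_force: 0.0
```

Emit:
jog_arm([
  [40,0,0,-25,0,0,0],
  [40,0,0,-55,0,0,0],
  [40,0,0,-95,0,0,0],
  [40,0,0,-140,0,0,0],
  [40,40,0,-150,0,0,0],
  [40,80,60,-150,0,0,0],
  [40,80,100,-150,0,0,0],
  [40,80,140,-150,0,0,0],
])

```text
t: 35.05
ee_pos: [0.5129, 0.2298, 0.2238]
ee_rot: [0.001, 0.343, 0.939, 0.0]
contact_force: [0.4, -0.4, 0.2]
gripper_width: 0.467
gripper_force: 0.0
```

```bash
python3 st.py; python3 - <<'E'
from h import *
a=snap('top','t7');b=snap('side','s7')
r=lambda i,x,y,w,h:cv2.resize(i[y:y+h,x:x+w],(400,400),interpolation=cv2.INTER_CUBIC)
cv2.imwrite('pics/c7.png',np.hstack([r(a,207,155,100,100),r(b,180,120,120,120)])[:,:,::-1])
E
```

```text
yaw 139.83 {'t': 35.05, 'ee_pos': [0.5129, 0.2298, 0.2238], 'contact_force': [0.3528, -0.3954, 0.1619], 'moment': [-0.06, -0.0013, -0.0008], 'gripper_width': 0.4665} q6 -0.5659534418968574
```

View pics/c7.png

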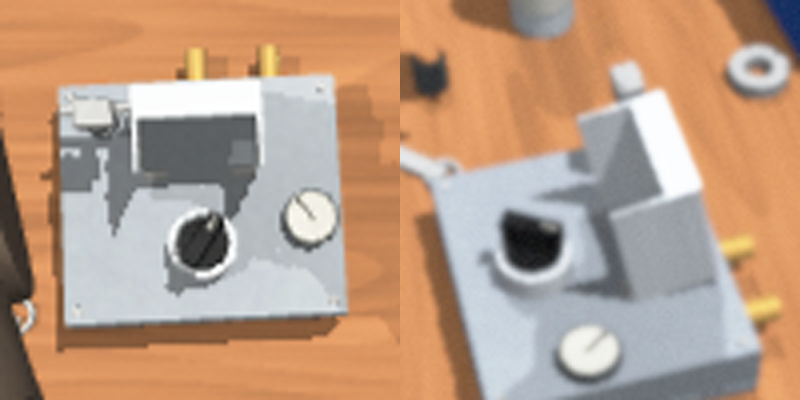

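The final picture shows the hood still propped with the pin at crop (95,112), and the knob bar now pointing up-right at crop (202,243). I'll compare the bar angle numerically.

```bash
python3 - <<'E'
from h import *
for f in('t6','t7'):
    g=cv2.imread(f'pics/{f}.png')[203:228,246:270].astype(int)
    for th in(60,90):
        ys,xs=np.where(g.max(2)<th); W=np.array([onz('top',x+246,y+203,.1)[:2] for x,y in zip(xs,ys)])
        w,v=np.linalg.eigh(np.cov(W.T));e=v[:,1]*np.sign(v[0,1]);print(f,th,len(W),np.degrees(np.arctan2(e[1],e[0])),np.sqrt(w)*3464)
    print(g.max(2)[2:22,4:20])
E
```

```text
t6 60 97 -86.88525847133263 [30.76893248 33.9040221 ]
t6 90 128 50.07574536091812 [33.08631295 35.06445978]
[[205 206 204 204 203 203 204 204 205 205 205 205 208 131 117 118]
 [204 204 204 203 202 204 206 206 206 205 205 206 208 132 117 118]
 [203 204 204 204 146 146 123 238 243 242 223 207 207 130 116 118]
 [201 204 172 135 113 152  77 160 225 227 242 233 209 117 116 117]
 [203 219 215  95  73 206  93  69 122 122 167 222 239 180 109 162]
 [204 248 230  89  51 181 158  79  43  52  72 120 191 236 180 179]
 [240 252 165  50  46  98 164  82  41  51  53  54  94 186 237 191]
 [250 197  75  28  35  54  96  64  59  40  52  54  56  87 243 228]
 [252 131  39  30  28  53  55  60  60  42  52  54  54  55 214 243]
 [252 126  34  29  29  48  53  58  61  55  53  54  55  55 164 244]
 [205  88  34  29  30  32  52  59  59  60  44  52  54  54 148 244]
 [181  81  53  33  30  24  49  56  60  60  53  51  54  55 190 245]
 [182  97  58  34  29  26  29  53  58  59  64  44  53  56 234 234]
 [245 138  61  35  30  30  21  52  56  61  63  43  52  85 241 236]
 [240 178 112  60  32  30  28  40  56  59  60  58  42 
[... 1097 characters left out ...]
  57  26  51  56  57 214 249]
 [208  93  60  60  50  57  60  59  60  37  39  57  58  58 169 248]
 [196  88  59  49  57  60  60  61  49  36  52  57  58  57 199 249]
 [192 122  61  52  59  61  59  61  31  50  55  55  54  58 241 240]
 [186 122  59  58  59  59  62  39  41  55  57  56  58  99 246 248]
 [232 182  73  59  58  59  56  29  50  56  56  55  49 189 247 235]
 [194 186 106  45  53  59  36  49  56  55  58  44  98 241 236 204]
 [137 161 165 129  67  35  41  55  59  45  78 237 241 222 188 189]
 [125 132 145 155 160 129 126 125 128 162 246 253 232 165 182 191]
 [125 126 127 125 137 158 248 250 250 238 232 194 143 178 191 192]
 [125 126 124 122 124 132 185 192 192 169 140 103 169 192 211 212]]
```

The bar's edges go from about +24° to about -31°. The gripper's last 8–9° sprang back at release, which fits 0.28 N m on the stop's spring, so the knob sits on its stop unstrained.

```bash
python3 -c "
from cell import *
print(close_job())"
```

```text
the job is handed in; nothing more can be done
None
```

The job is handed in at about 35 s of the 72 s allowed, and no verdict came back: the last pictures show the hood propped open on the long pin. I felt the pin bottom in the socket before letting go. The knob turned until the torque rose to about 0.28 N m (limit 0.4), then I released it. My first grasp closed on nothing because the real fingertips sat about 33 mm above the reported TCP height; I opened, went lower and gripped it on the second try.

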